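# Re-tension the jar labeller's pressure roller

### The arm

A 6-joint arm with a two-finger parallel gripper is mounted at the origin on the work surface. World frame = base frame: x ahead of the robot, y to its left, z up, the work surface at z = 0. Lengths are in mm, angles in rad, forces in N, time in s.
With the tool pointing down it reaches from about 325 to 850 mm from the base axis. Payload 4.4 kg.
Tool frame: the origin (TCP) lies at the very end of the fingers, on their centre line; the grasp point (between the pads) lies ctrl.grip_depth behind it (ctrl.grip_depth is the distance from the TCP to the grasp point, in mm); z points along the fingers, y is the line along which they close (so a half turn about z gives the same grasp; the last joint's range is limited). The gripper opens to 94 mm and grips with 3 to 60 N. Pads are 16 mm wide; open, the fingers measure 119 mm over their backs; the gripper's body (75 mm by 177 mm) begins 78 mm behind the grasp point.
Start: joints at [-1.413, 0.207, 1.542, -0, 1.393, -0.15], TCP at [174.191, -547.982, 205.447] pointing down, gripper open.
Joint ranges: [-2.73, 2.73], [-0.86, 2.22], [0.23, 2.46], [-1.11, 4.25], [0.08, 2.63], [-2.82, 2.82]. Speed limits (rad/s): [2.79, 2.79, 3.14, 3.14, 3.14, 3.14].

### API

Orientations are given as a 3x3 rotation matrix whose columns are the frame's x, y, z axes.
In Python, from workcell import ctrl, hand, get_state, capture gives the robot as it stands. Calls block until the motion is done:
- ctrl.movep(position, orientation): joint-space move of the TCP to a pose.
- ctrl.movel(position, v=150, frame=None, max_force=None): straight line of the TCP; frame=None keeps the orientation; v is the mean speed in mm/s. With max_force (N) it stops when the force on the tool has changed by that much, and returns True; else False.
- ctrl.set_joints(angles): joint-space move.
- hand.grip(opening, grip_force=None): finger opening in mm; grip_force is the grip in N (None keeps the last); returns when the fingers have stopped.
- ctrl.pause(seconds).
- ctrl.solve_ik(position, orientation): joint angles nearest the present ones, or None.
- get_state(): the state.
- capture(name): name is "side" or "top"; returns a dict with "frame" (480x640x3 uint8, blue, green, red), "vfov" (degrees; the focal length in pixels is half the picture's height over the tangent of half this angle, whatever the lens; pixels are square), "cx", "cy" (the principal point, pixels), "R" (3x3) and "t" (3): a world point X has camera coordinates R X + t. Camera axes: x right, y down, z forward; pixel columns grow to the right and rows downward; lengths in mm; the calibration is good to about 2 mm. A picture is of the moment at which its call begins. There is no depth.
A pose or a line that the arm cannot do raises ctrl.PlanningError and nothing moves.
- ctrl.job_done(): hands the job in; it is judged then, once.
The state is a dict: "clock": time; "qpos": joint angles; "dq": joint speeds; "joint_efforts": joint torques, N m; "eef_pos": TCP position; "tcp_rot": TCP orientation; "wrist_force": force on the tool from outside, world axes, zero at the start; "wrist_torque": the same for the moment, N m; "finger_gap": finger opening in mm; "grip_force": force on a finger pad.
Only numpy, scipy, OpenCV 4.12 (cv2) and the standard library are available. Lean on these libraries where they do the work, as an engineer would, in place of code of your own. Each camera call takes 0.05 s, during which the arm holds its last target. There are 200 camera calls.

### The job

The pressure roller of the jar labeller has gone slack. Squeeze the release tab on its sloping cover in towards the fixed rib and swing the cover up past square to the face, wind the tension wheel underneath clockwise until it comes up firm without forcing it far past that point, then swing the cover shut until it snaps home and let go. Leave the jars, soaps and other shop things where they stand.

Things in the scene. Friction and masses are not known exactly. Their poses are not given: they have to be found in the camera images.
- labeller: white bench-top jar labeller, fixed, 285 mm deep, 216 mm wide. Origin on the table under the middle of its sloping face; x points level towards its back (away from the robot at yaw 0), y to its left, z up. The face slopes 30 degrees, rising to the back. In this frame its up-slope direction u is (0.866, 0, 0.5), its outward normal n (-0.5, 0, 0.866)
- face_mid (a point): middle of the sloping face, 120 mm above the labeller's origin, in the plane of the well's rim and of the shut cover's underside; axes as the labeller's. The open well holds the wheel: 160 mm along u, 180 mm along y, 70 mm deep. Up-slope of it, behind the hinge, lie two rollers, tops 177 mm high; the steel one creeps to the rubber one as the wheel is wound
- cover_hinge (a point): middle of the cover's hinge line, 80 mm up-slope of face_mid. Its frame turns with the cover: x lies in the cover, from free edge towards hinge (= u when shut), y is the hinge line, z the cover's outward normal. In this frame the plywood cover spans x -160 to 0, y +-94, z 0 to 6 mm; nothing else stands on it but the rib and the tab
- cover_edge (a point): middle of the cover's free edge (cover_hinge frame -160, 0, 3 mm), moves with the cover. Just beyond it on the rim, at y = +-46 mm, stand two fixed bevelled steel catch lugs, 24 mm wide, up to 26 mm above the rim
- rib_mid (a point): centre of the fixed rib, an upright plywood plate 6 x 44 x 40 mm on the cover, parallel to the hinge (cover_hinge frame x = -115, z = 6 to 46 mm); frame as cover_hinge
- tab_mid (a point): centre of the release tab, a like upright plywood paddle 6 x 44 x 40 mm nearer the cover's free edge (x = -151, z = 6 to 46 mm when out); frame as cover_hinge. It slides towards the rib
- wheel_grip (a point): on the tension wheel's axis, 22 mm above its 88 mm black disc; x runs along the grip bar, z is the axis = n, 30 degrees from vertical. The bar is 66 long, 14 thick, 37 mm tall on the disc; its top is 15 mm above this point and 9 mm below the rim plane. The axis meets the face 10 mm down-slope of face_mid. Hidden under the shut cover
- cover (a joint): opening angle of the cover, rad: 0 shut, stop at 2.2 (nearly upright). Stiff hinge: it stays where it is left; moving it takes 1 to 3 N at the free edge. While the tab is out, two steel claws on it are caught under the lugs
- tab (a joint): travel of the tab, m: 0 out (sprung), 0.008 fully in, against its stop, towards rib and hinge. Takes 3 N at first, 7 N fully in. Tab and rib pinched together (42 mm over both, 34 when in) free the cover and hold it. Pushed shut with the tab out, the claws ride over the lugs and snap under by themselves (5 to 15 N)
- wheel (a joint): angle of the tension wheel, rad; grows as it winds clockwise, seen looking at the face; at 0 the grip bar lies along u. Takes 0.15 to 0.25 N m, slowly rising; at 2.9 it comes up firm and resistance climbs steeply. It stays where it is left, or eases back to about 2.9. It starts slack, at 0.4 to 1.1
- jar_a: bystander: white jar with black lid, 68 mm wide, 75 mm tall, origin under its middle
- jar_b: bystander: white jar with black lid, 80 mm wide, 85 mm tall, origin under its middle
- oil: bystander: amber bottle, 56 mm wide, 190 mm tall, origin under its middle
- soap_a: bystander: tan bar of soap 85 x 58 x 32 mm, origin under its middle
- soap_b: bystander: grey wrapped soap 90 x 60 x 28 mm, origin under its middle
- bowl: bystander: dark wooden bowl, 140 mm wide, 55 mm tall, origin under its middle
- scoop: bystander: wooden-handled spatula 200 mm long, lying

How it is judged (in metres and radians):
On the way, in this order (a step that is already met when the one before it is completed fails the run):
1. the release tab is pressed in while the cover is still shut (value of joint tab above 0.0045 m and value of joint cover below 0.1 rad).
2. the cover is swung out past square to the face (at least 92 degrees) (value of joint cover above 1.6 rad), for 0.2 s.
3. the tension wheel is wound up to its firm point (value of joint wheel above 2.8 rad and value of joint cover above 1.2 rad), for 0.2 s.
At the end, for the whole second after the job is handed in: The cover is shut (within 2 degrees) and caught with its tab sprung out (within 3 mm) and at rest; the wheel stays at its firm point (2.8 to 3.1 rad) (value of joint cover below 0.035 rad and value of joint tab below 0.003 m and value of joint wheel between 2.8 and 3.1 rad and velocity of joint cover below 0.05 rad/s); the robot touches nothing.
It fails at once if the wheel is forced far past its firm point (beyond 3.25 rad) (value of joint wheel above 3.25 rad).
It fails at once if a bystander is moved more than 40 mm (distance of any of jar_a, jar_b, oil, soap_a, soap_b, bowl, scoop from where it was at the start of the episode above 0.04 m).
It also fails if it takes over 72 s, if anything falls off the work surface, if the arm or the gripper's body presses on something with over 40 N, if the wrist force passes 120 N, or if a joint passes its speed limit or range.

## Working session

There is one attempt and no reset: what is moved stays moved. The work goes in short steps, each a Python script; the robot and the scene stay as the last script left them, time stands still between calls to the robot, and variables do not carry over. Pictures are saved under pics/ and viewed, at most 13 in all, crops included, and the job is handed in when it is done.

```bash
ls; mkdir -p pics; python3 - <<'E'
from workcell import ctrl,hand,get_state,capture
import cv2
for n in("top","side"):
    c=capture(n); cv2.imwrite(f"pics/{n}0.png",c["frame"]); print(n,c["vfov"],c["cx"],c["cy"],c["R"],c["t"])
print(ctrl.grip_depth,get_state()["clock"])
E
```

```text
pics
top 49.28885924635824 324.5896656144987 247.65928246227898 [[ 0.01473013 -0.99986689 -0.00701641]
 [-0.99406651 -0.01388762 -0.10788377]
 [ 0.10777197  0.00856392 -0.99413875]] [  11.57960803  551.78715718 1452.10610414]
side 48.34962568675909 313.7855040815049 242.55957789546483 [[-0.99970286 -0.00669898 -0.02343762]
 [ 0.01522569  0.57926242 -0.81499891]
 [ 0.01903619 -0.8151136  -0.5789883 ]] [ 526.65627367   67.7064823  1526.11586996]
18.8 0.1
```

View pics/top0.png

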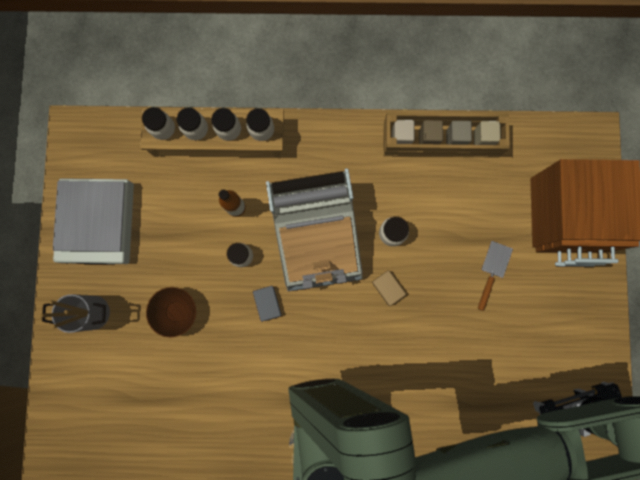

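View pics/side0.png

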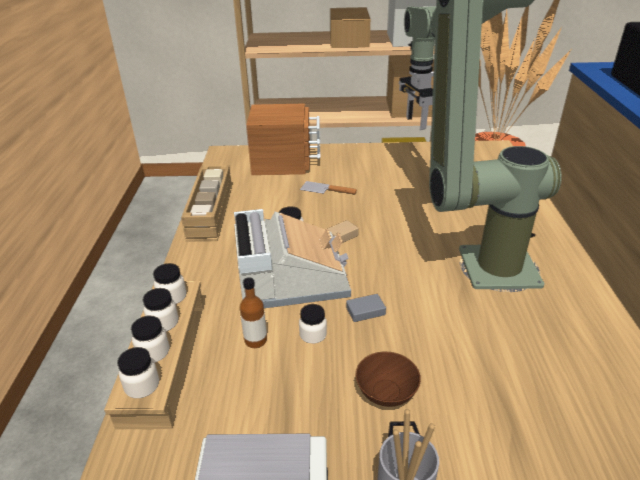

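Top view: the labeller is centred near (315,230), turned slightly. Soaps sit near the front at (267,303) and (390,288), and jars at (240,254) and (396,231). The side view shows the labeller at (290,255). I'll enlarge both.

```bash
python3 - <<'E'
import cv2,numpy as np
a=cv2.imread("pics/top0.png")[160:310,255:375]; b=cv2.imread("pics/side0.png")[200:310,225:365]
cv2.imwrite("pics/tc.png",cv2.resize(a,None,fx=4,fy=4,interpolation=cv2.INTER_CUBIC))
cv2.imwrite("pics/sc.png",cv2.resize(b,None,fx=5,fy=5,interpolation=cv2.INTER_CUBIC))
E
```

```text
(no output)
```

View pics/tc.png

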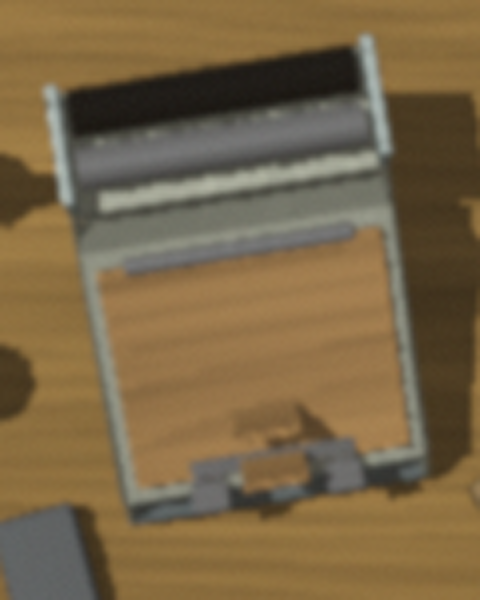

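View pics/sc.png

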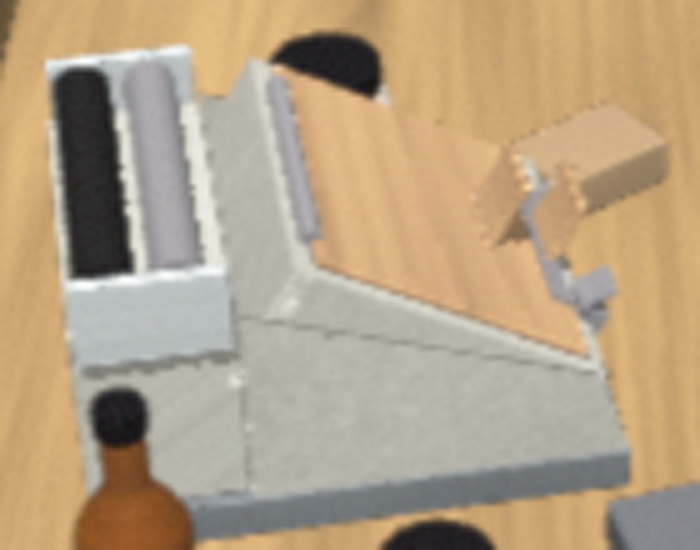

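The top crop shows the cover corners: hinge left (98,270), hinge right (383,228), free left (137,490), free right (413,450). The side crop gives hinge far (275,70), hinge near (312,268) and free near (588,357). Next I fit the pose.

```bash
cat > h.py <<'E'
import numpy as np, cv2, json, os
from scipy.optimize import least_squares
from scipy.spatial.transform import Rotation as Ro
from workcell import ctrl,hand,get_state,capture
def proj(c,X):
    X=np.atleast_2d(X)@np.array(c["R"]).T+np.array(c["t"]); f=240/np.tan(np.radians(c["vfov"]/2))
    return np.c_[c["cx"]+f*X[:,0]/X[:,2], c["cy"]+f*X[:,1]/X[:,2]]
U=np.array([.866,0,.5]);N=np.array([-.5,0,.866]);Y=np.array([0,1.,0])
H=np.array([0,0,120])+80*U
def face(a,y,n): return np.array([0,0,120])+a*U+y*Y+n*N   # labeller frame
def cov(x,y,z,th):  # cover frame point -> labeller; opens about hinge
    c,s=np.cos(th),np.sin(th); ux=c*U-s*N; nz=s*U+c*N   # free edge (-x) rises along +N
    return H+x*ux+y*Y+z*nz
def cR(th):
    c,s=np.cos(th),np.sin(th); return np.c_[c*U-s*N,Y,s*U+c*N]
P=json.load(open("pose.json")) if os.path.exists("pose.json") else [0,0,0]
def Rz(p=P): return Ro.from_euler("z",p[2]).as_matrix()
def W(X,p=P): return np.atleast_2d(X)@Rz(p).T+[p[0],p[1],0]
E
python3 - <<'E'
from h import *
t=capture("top");s=capture("side")
co=[cov(0,94,6,0),cov(0,-94,6,0),cov(-160,94,6,0),cov(-160,-94,6,0)]
tp=np.array([[98,270],[383,228],[137,490],[413,450]])/4+[255,160]-.375
sp=np.array([[275,70],[312,268],[588,357]])/5+[225,200]-.4
f=lambda p:np.r_[(proj(t,W(co,p))-tp).ravel(),(proj(s,W([co[1],co[0],co[2]],p))-sp).ravel()]
r=least_squares(f,[600,0,0.1],x_scale=[100,100,.1]);p=r.x
print(p,r.fun.round(1)); json.dump(list(p),open("pose.json","w"))
# check rib/tab tops, bystanders
for n,X in(("rib",cov(-115,0,46,0)),("tab",cov(-151,0,46,0)),("lug",cov(-166,46,26,0))):
    print(n,((proj(t,W(X,p))-[255,160]+.375)*4).round(),((proj(s,W(X,p))-[225,200]+.4)*5).round(),W(X,p).round())
E
```

```text
[5.37520087e+02 3.49518959e+01 1.65080870e-01] [-0.8  0.4 -0.1  0.1 -0.5 -0.2 -0.9 -0.6 -0.1 -1.6  0.5 -1.7 -0.3 -0.7]
rib [[267. 435.]] [[518. 167.]] [[485.  26. 142.]]
tab [[274. 484.]] [[575. 188.]] [[454.  21. 124.]]
lug [[207. 500.]] [[597. 274.]] [[444.  66. 100.]]
```

```bash
cat >> h.py <<'E'
def tool(phi,sgn):  # z=-cover normal at angle phi, y = sgn*cover x axis
    A=cR(phi); z=-A[:,2]; y=sgn*A[:,0]; return Rz()@np.c_[np.cross(y,z),y,z]
def toolw(w,sgn):   # grip wheel bar at wheel angle w: closing axis perpendicular to bar
    b=np.cos(w)*U-np.sin(w)*Y; y=sgn*np.cross(N,b); y/=np.linalg.norm(y); z=-N/np.linalg.norm(N)
    return Rz()@np.c_[np.cross(y,z),y,z]
E
python3 - <<'E'
from h import *
np.set_printoptions(precision=2,suppress=True,linewidth=150)
for sg in(1,-1):
  print("pinch",sg)
  for th in np.arange(0,2.11,.3):
    print(round(th,1),[ (lambda q:'--' if q is None else str(np.round(q[[0,3,4,5]] if isinstance(q,np.ndarray) else np.array(q)[[0,3,4,5]],1)))(ctrl.solve_ik(W(cov(-133,0,14,th))[0],tool(ph,sg))) for ph in (th-.9,th-.6,th-.3,th)])
for sg in(1,-1):
  print("wheel",sg)
  for w in np.arange(.4,3.2,.3):
    q=ctrl.solve_ik(W(face(-10,0,-40))[0],toolw(w,sg)); print(round(w,1),None if q is None else np.array(q))
E
```

```text
pinch 1
0.0 ['--', '--', '--', '[-0.3  0.4  0.6 -0.7]']
0.3 ['--', '--', '[-0.3  0.3  0.7 -0.7]', '[-0.2  0.1  1.  -0.4]']
0.6 ['[-0.5  0.8  0.6 -1.1]', '[-0.3  0.3  0.8 -0.6]', '[-0.2  0.1  1.1 -0.4]', '[-0.1 -0.   1.4 -0.3]']
0.9 ['[-0.3  0.3  0.9 -0.6]', '[-0.2  0.1  1.2 -0.4]', '[-0.1 -0.   1.5 -0.3]', '[-0.1 -0.1  1.8 -0.2]']
1.2 ['[-0.2  0.1  1.3 -0.3]', '[-0.1 -0.   1.6 -0.3]', '[-0.1 -0.1  1.8 -0.2]', '[-0.  -0.1  2.1 -0.2]']
1.5 ['[-0.1 -0.   1.6 -0.2]', '[-0.  -0.1  1.9 -0.2]', '[-0.  -0.1  2.2 -0.2]', '[-0.  -0.2  2.5 -0.3]']
1.8 ['[-0.  -0.1  2.  -0.2]', '[-0.  -0.1  2.3 -0.2]', '[ 0.  -0.2  2.6 -0.3]', '--']
2.1 ['[-0.  -0.1  2.3 -0.2]', '--', '--', '--']
pinch -1
0.0 ['--', '--', '--', '[-0.3  0.4  0.6  2.4]']
0.3 ['--', '--', '[-0.3  0.3  0.7  2.5]', '[-0.2  0.1  1.   2.8]']
0.6 ['[-0.5  0.8  0.6  2. ]', '[-0.3  0.3  0.8  2.5]', '[-0.2  0.1  1.1  2.8]', '--']
0.9 ['[-0.3  0.3  0.9  2.6]', '[-0.2  0.1  1.2  2.8]', '--', '--']
1.2 ['[-0.2  0.1  1.3  2.8]', '--', '--', '--']
1.5 ['--', '--', '--', '--']
1.8 ['--', '--', '--', '--']
2.1 ['--', '--', '--', '--']
wheel 1
0.4 [-0.21  0.03  2.15  0.38  0.5  -1.84]
0.7 [-0.21  0.03  2.15  0.38  0.5  -1.54]
1.0 [-0.21  0.03  2.15  0.38  0.5  -1.24]
1.3 [-0.21  0.03  2.15  0.38  0.5  -0.94]
1.6 [-0.21  0.03  2.15  0.38  0.5  -0.64]
1.9 [-0.21  0.03  2.15  0.38  0.5  -0.34]
2.2 [-0.21  0.03  2.15  0.38  0.5  -0.04]
2.5 [-0.21  0.03  2.15  0.38  0.5   0.26]
2.8 [-0.21  0.03  2.15  0.38  0.5   0.56]
3.1 [-0.21  0.03  2.15  0.38  0.5   0.86]
wheel -1
0.4 [-0.21  0.03  2.15  0.38  0.5   1.31]
0.7 [-0.21  0.03  2.15  0.38  0.5   1.61]
1.0 [-0.21  0.03  2.15  0.38  0.5   1.91]
1.3 [-0.21  0.03  2.15  0.38  0.5   2.21]
1.6 [-0.21  0.03  2.15  0.38  0.5   2.51]
1.9 [-0.21  0.03  2.15  0.38  0.5   2.81]
2.2 None
2.5 None
2.8 [-0.21  0.03  2.15  0.38  0.5  -2.58]
3.1 [-0.21  0.03  2.15  0.38  0.5  -2.28]
```

```bash
cat >> h.py <<'E'
def st(m=""):
    s=get_state(); w=Rz().T@np.array(s["wrist_force"]); 
    print(m,"t%.1f gap%.1f gf%.1f"%(s["clock"],s["finger_gap"],s["grip_force"]),"F(lab)",w.round(1),"M",(Rz().T@np.array(s["wrist_torque"])).round(2),"p",np.round(s["eef_pos"],1))
E
python3 - <<'E'
from h import *
T=tool(0,1)
s=get_state(); ctrl.movel(np.array(s["eef_pos"])+[0,0,100],v=250)
ctrl.movep(W(cov(-129,0,120,0))[0],T)
hand.grip(66)
st("pre")
print(ctrl.movel(W(cov(-129,0,17,0))[0],v=100,max_force=10)); st("down")
c=capture("top");d=capture("side")
a=cv2.resize(c["frame"][200:310,255:375],None,fx=3.3,fy=4);b=cv2.resize(d["frame"][180:290,265:365],None,fx=4,fy=4)
cv2.imwrite("pics/p1.png",np.hstack([a,b]))
E
```

```text
pre t3.6 gap65.9 gf0.0 F(lab) [ 0.5  0.3 -0.6] M [-0.07  0.16 -0.01] p [436.5  18.1 199.4]
False
down t4.8 gap65.6 gf0.0 F(lab) [0.3 0.2 0.4] M [-0.01  0.11 -0.  ] p [487.5  26.5 110.7]
```

View pics/p1.png

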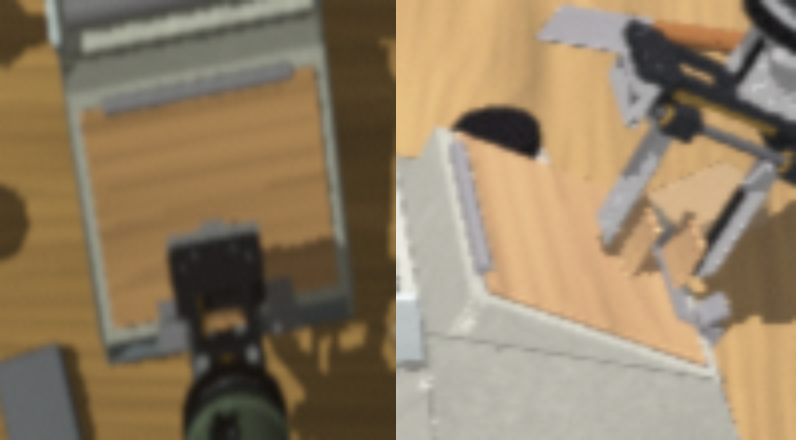

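The side view shows the fingers straddling the rib (640,240) and the tab (685,245), with the tips at (610,240) and (705,270). No contact yet, so I'll close.

```bash
python3 - <<'E'
from h import *
hand.grip(20,25); st("grip")
E
```

```text
grip t5.5 gap33.8 gf25.0 F(lab) [ 3.6  1.9 -1.9] M [0.19 0.19 0.33] p [487.5  26.8 110.3]
```

```bash
python3 - <<'E'
from h import *
for th in np.arange(.1,1.31,.1):
    ctrl.movel(W(cov(-129,0,17,th))[0],v=70,frame=tool(th,1))
    if round(th*10)%3==1: st("%.1f"%th)
hand.grip(60); st("rel")
ctrl.movel(W(cov(-129,0,90,1.3))[0],v=150); st()
c=capture("side");cv2.imwrite("pics/p2.png",cv2.resize(c["frame"][100:300,200:440],None,fx=3,fy=3))
E
```

```text
0.1 t5.8 gap34.1 gf25.0 F(lab) [0.8 0.4 0.3] M [0.06 0.18 0.17] p [483.3  26.1 122.4]
0.4 t6.8 gap33.5 gf25.0 F(lab) [-0.6  0.7  1.8] M [ 0.05 -0.16  0.18] p [477.7  25.1 160.3]
0.7 t7.8 gap33.9 gf25.0 F(lab) [0.1 3.2 2. ] M [ 0.23 -0.34  0.11] p [483.5  26.1 198.8]
1.0 t8.8 gap33.6 gf25.0 F(lab) [0.8 4.8 1.2] M [ 0.57 -0.35 -0.12] p [500.4  29.1 234. ]
1.3 t9.8 gap33.9 gf25.0 F(lab) [1.3 6.2 2.3] M [ 0.71 -0.41 -0.57] p [526.5  33.7 262.2]
rel t10.4 gap60.3 gf0.0 F(lab) [ 0.2 -0.1 -0.2] M [-0.03 -0.4  -0.02] p [527.   32.8 262.2]
 t11.1 gap59.8 gf0.0 F(lab) [ 0.3 -0.9  0.4] M [-0.02 -0.36 -0.04] p [577.2  41.6 313.9]
```

View pics/p2.png

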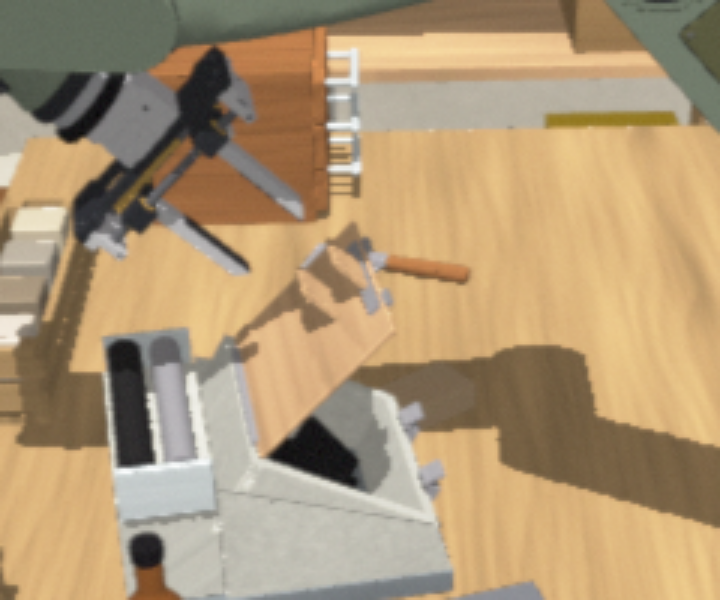

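The side view shows the cover standing open at about 1.3 rad with its free edge at (385,320). The lugs are at (410,415) and (430,475), and the gripper is clear. Next I push it further from beneath.

```bash
cat >> h.py <<'E'
def tool2(phi,sgn): # closing axis along hinge line
    z=-cR(phi)[:,2]; y=sgn*Y; return Rz()@np.c_[np.cross(y,z),y,z]
E
python3 - <<'E'
from h import *
np.set_printoptions(precision=2,suppress=True)
T0=None
for sg in(1,-1):
    q=ctrl.solve_ik(W(H+[-170,0,90])[0],tool2(.52,sg)); print(sg,q)
    if q is not None and (T0 is None or abs(q[5])<bq): T0=tool2(.52,sg); bq=abs(q[5]); best=sg
print(best)
hand.grip(0,20)
p=np.array(get_state()["eef_pos"])
ctrl.movel(p+[0,0,90],v=250)
ctrl.movep(W(H+[-60,0,280])[0],T0)
ctrl.movel(W(H+[-170,0,250])[0],v=250)
ctrl.movel(W(H+[-170,0,90])[0],v=200); st("front")
# edge final position at 2.0; finger half depth ~8..12
print(ctrl.movel(W(H+[-12-13,0,90])[0],v=60,max_force=20)); st("pushed")
c=capture("side");cv2.imwrite("pics/p3.png",cv2.resize(c["frame"][100:300,200:440],None,fx=3,fy=3))
E
```

```text
1 [-0.16 -0.13  1.8   0.    1.47 -1.89]
-1 [-0.16 -0.13  1.8   0.    1.47  1.25]
-1
front t15.6 gap0.3 gf0.0 F(lab) [-0.4 -0.2  0.6] M [-0.01  0.03  0.05] p [439.3  18.3 251.1]
False
pushed t18.2 gap0.4 gf0.4 F(lab) [-1.7 -0.2  0.9] M [0.03 0.14 0.01] p [581.2  42.2 250. ]
```

View pics/p3.png

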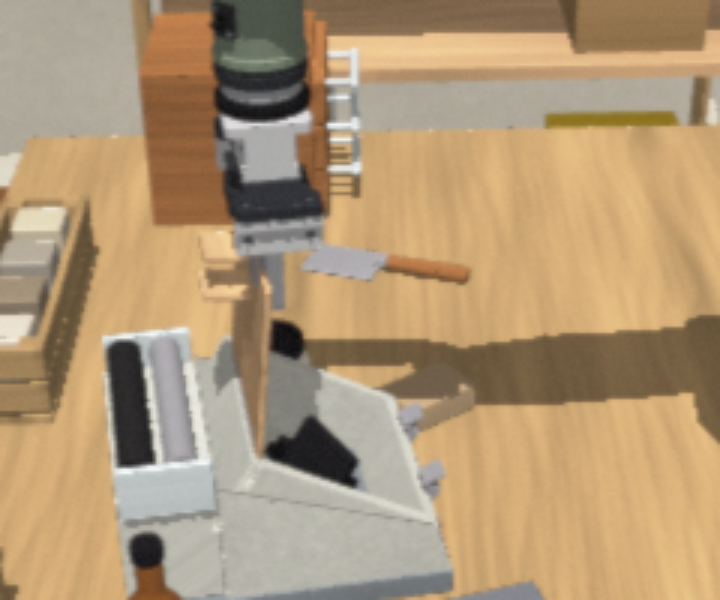

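The cover now stands nearly upright at about 2.0 rad. I'll back off and look at the bar.

```bash
python3 - <<'E'
from h import *
T0=tool2(.52,-1)
ctrl.movel(W(H+[-170,0,110])[0],v=250)
ctrl.movel(W(H+[-230,-170,130])[0],v=250); st()
c=capture("top"); d=capture("side")
for n,k in(("top",c),("side",d)):
    o=np.round(proj(k,W(face(-10,0,-9)))[0]).astype(int); print(n,o)
    img=cv2.resize(k["frame"][o[1]-30:o[1]+30,o[0]-30:o[0]+30],None,fx=6.6,fy=6.6,interpolation=cv2.INTER_CUBIC)
    img=cv2.convertScaleAbs(img,alpha=2.5,beta=10)
    globals()["i"+n]=img
    for w in(.4,.75,1.1,):
        b=np.cos(w)*U-np.sin(w)*Y
        print(w,((proj(k,W([face(-10,0,-9)+33*b,face(-10,0,-9)-33*b]))-o+30.4)*6.6).round().tolist())
cv2.imwrite("pics/p4.png",np.hstack([itop,iside]))
E
```

```text
t19.9 gap0.7 gf0.0 F(lab) [-0.1  1.1 -0.8] M [ 0.01 -0.03  0.01] p [ 407.2 -158.5  289.5]
top [319 251]
0.4 [[220.0, 129.0], [178.0, 274.0]]
0.75 [[246.0, 140.0], [153.0, 263.0]]
1.1 [[266.0, 158.0], [133.0, 246.0]]
side [310 246]
0.4 [[134.0, 157.0], [272.0, 239.0]]
0.75 [[144.0, 149.0], [263.0, 248.0]]
1.1 [[161.0, 146.0], [246.0, 251.0]]
```

View pics/p4.png

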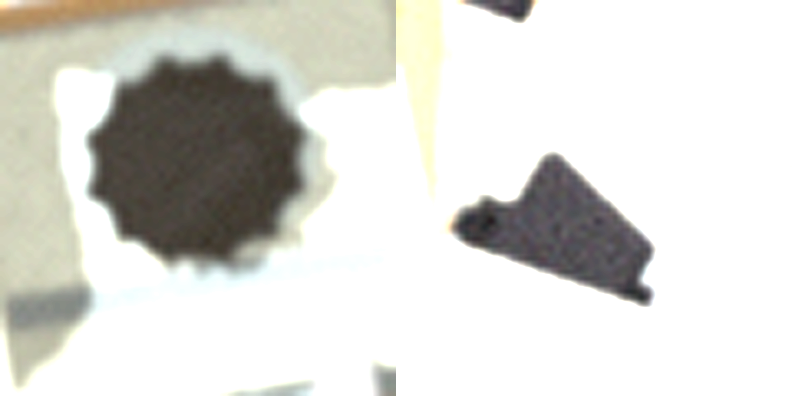

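In the side crop the bar top runs (157,155)–(257,248), which puts the wheel at about 0.84 rad. The faint streak in the top crop agrees. Now I'll grasp the bar.

```bash
cat >> h.py <<'E'
def mN(): return float((Rz().T@np.array(get_state()["wrist_torque"]))@N)
E
python3 - <<'E'
from h import *
T=toolw(.84,1)
ctrl.movel(W(H+[-230,-100,170])[0],v=250)
hand.grip(52)
ctrl.movep(W(face(-10,0,70))[0],T); st("pre")
print(ctrl.movel(W(face(-10,0,-41))[0],v=80,max_force=8)); st("down")
hand.grip(5,40); ctrl.pause(.2); st("grip"); print(mN(),np.round(get_state()["qpos"],3))
E
```

```text
pre t23.3 gap52.0 gf0.0 F(lab) [ 0.7  0.1 -1.3] M [ 0.01  0.1  -0.01] p [494.8  27.6 176. ]
False
down t24.9 gap52.0 gf0.0 F(lab) [-0.  -0.1  0.6] M [-0.02  0.09  0.06] p [549.5  36.8  80. ]
grip t25.8 gap13.8 gf64.4 F(lab) [-14.8  -6.9  13.4] M [-0.71  1.25 -0.38] p [548.4  35.5  79.8]
0.024629527564237478 [-0.207  0.028  2.148  0.382  0.504 -1.397]
```

```bash
python3 - <<'E'
from h import *
hand.grip(24)
T=toolw(.84,1); y=Rz().T@T[:,1]
ctrl.movel(W(face(-10,0,-36)-2*y)[0],v=60)
hand.grip(5,30); ctrl.pause(.2); st("grip")
F=Rz().T@np.array(get_state()["wrist_force"]); print("y",F@y,"N",F@N,mN())
E
```

```text
grip t27.0 gap13.7 gf30.0 F(lab) [ 4.1  3.6 -1.9] M [ 0.68 -0.51  0.41] p [545.9  35.4  83.1]
y 4.291592682331361 N -3.6967897915437247 0.01183255800436927
```

```bash
python3 - <<'E'
from h import *
q=np.array(get_state()["qpos"]); w=.84; q0=q.copy()
y=None
while w<2.849:
    w=min(w+.25,2.85) if w<2.5 else w+.05
    q=q0.copy(); q[5]=q0[5]+(w-.84); ctrl.set_joints(q)
    s=get_state(); F=Rz().T@np.array(s["wrist_force"])
    print("%.2f mN %.3f t%.1f gap%.1f"%(w,mN(),s["clock"],s["finger_gap"]),F.round(1),"dw %.3f"%(s["qpos"][5]-q0[5]+.84))
    if abs(mN())>.6 or np.linalg.norm(F)>40: print("stop");break
E
```

```text
1.09 mN -0.130 t27.3 gap14.0 [ 4.3  4.4 -1.5] dw 1.088
1.34 mN -0.150 t27.7 gap13.6 [ 7.1  4.5 -2.6] dw 1.337
1.59 mN -0.112 t28.0 gap13.3 [ 8.   5.  -3.7] dw 1.587
1.84 mN -0.135 t28.4 gap13.7 [ 8.4  4.1 -3.7] dw 1.837
2.09 mN -0.111 t28.7 gap13.6 [ 8.6  1.8 -3.2] dw 2.087
2.34 mN -0.033 t29.1 gap13.8 [ 7.  -0.8 -3.3] dw 2.337
2.59 mN -0.025 t29.4 gap13.6 [ 6.2 -2.2 -3.2] dw 2.587
2.64 mN 0.213 t29.7 gap14.0 [ 6.  -1.9 -2.6] dw 2.637
2.69 mN 0.242 t29.9 gap13.6 [ 6.3 -1.6 -3.6] dw 2.687
2.74 mN 0.137 t30.2 gap14.0 [ 5.7 -2.5 -2.4] dw 2.737
2.79 mN 0.200 t30.4 gap13.8 [ 5.6 -1.2 -4. ] dw 2.787
2.84 mN 0.166 t30.7 gap13.8 [ 6.5 -1.1 -3.1] dw 2.837
2.89 mN 0.031 t30.9 gap13.6 [ 5.2 -2.4 -2.1] dw 2.888
```

```bash
python3 - <<'E'
from h import *
ctrl.pause(.2); s0=get_state(); print(mN(),s0["joint_efforts"][5])
q0=np.array(s0["qpos"]); w0=2.888
for w in(2.92,2.95,2.98,3.0):
    q=q0.copy(); q[5]+=w-w0; ctrl.set_joints(q); ctrl.pause(.1)
    s=get_state(); print(w,"%.3f eff %.3f"%(mN(),s["joint_efforts"][5]),"real %.3f"%(s["qpos"][5]-q0[5]+w0))
    if abs(mN())>.45: break
d=capture("side"); c=capture("top"); im=[]
for n,k in(("top",c),("side",d)):
    o=np.round(proj(k,W(face(-10,0,-25)))[0]).astype(int)
    im.append(cv2.convertScaleAbs(cv2.resize(k["frame"][o[1]-40:o[1]+40,o[0]-40:o[0]+40],None,fx=5,fy=5,interpolation=cv2.INTER_CUBIC),alpha=1.6,beta=20))
cv2.imwrite("pics/p5.png",np.hstack(im))
E
```

```text
0.0009116936079869017 0.030365127604454756
2.92 0.524 eff 0.544 real 2.918
```

View pics/p5.png

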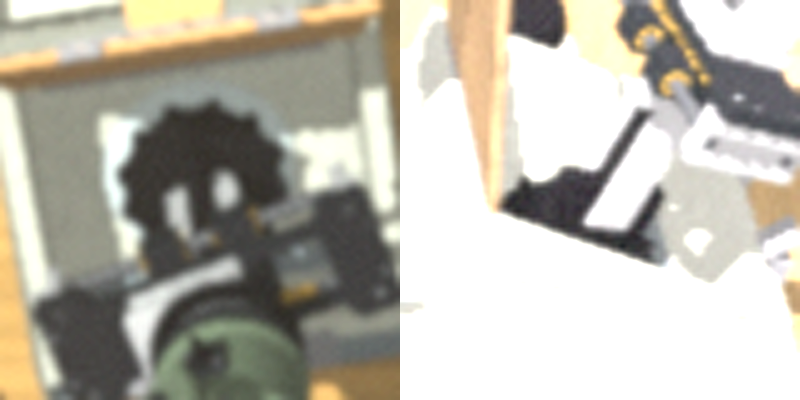

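The fingers hold the bar and the torque jumped from about 0.2 to 0.52 N·m at 2.92 rad, so the wheel is firm. I'll release it and go behind the cover.

```bash
python3 - <<'E'
from h import *
np.set_printoptions(precision=2,suppress=True)
ctrl.pause(.2); hand.grip(40); st("rel")
ctrl.movel(W(face(-12,0,80))[0],v=150)
hand.grip(0,20)
c=capture("side"); cv2.imwrite("pics/p6.png",cv2.resize(c["frame"][150:310,220:400],None,fx=4,fy=3.75))
yy=70
for th in np.arange(2.0,-.01,-.2):
    ph=min(.52,th+.0) ; r=th-ph
    q=ctrl.solve_ik(W(cov(-132,yy,6+12*np.sin(r),th))[0],tool2(ph,-1)); print(round(th,1),q if q is None else np.array(q))
for X in(H+[45,yy,110],H+[45,yy,220],H+[-120,yy,220]): print(ctrl.solve_ik(W(X)[0],tool2(.52,-1)) is not None)
E
```

```text
rel t32.4 gap39.9 gf0.0 F(lab) [ 0.7  0.2 -0.8] M [-0.07  0.25 -0.01] p [547.3  33.9  83.9]
2.0 [0.05 0.23 1.34 0.   1.57 1.46]
1.8 [0.04 0.17 1.41 0.   1.56 1.45]
1.6 [0.04 0.12 1.48 0.   1.54 1.44]
1.4 [0.03 0.07 1.56 0.   1.51 1.44]
1.2 [0.03 0.03 1.64 0.   1.47 1.43]
1.0 [0.02 0.01 1.71 0.   1.42 1.43]
0.8 [0.02 0.   1.77 0.   1.37 1.42]
0.6 [0.02 0.01 1.82 0.   1.31 1.42]
0.4 [ 0.   -0.05  1.94  0.02  1.12  1.4 ]
0.2 [-0.03 -0.13  2.12  0.08  0.84  1.33]
0.0 [-0.06 -0.17  2.27  0.22  0.53  1.19]
True
True
True
```

View pics/p6.png

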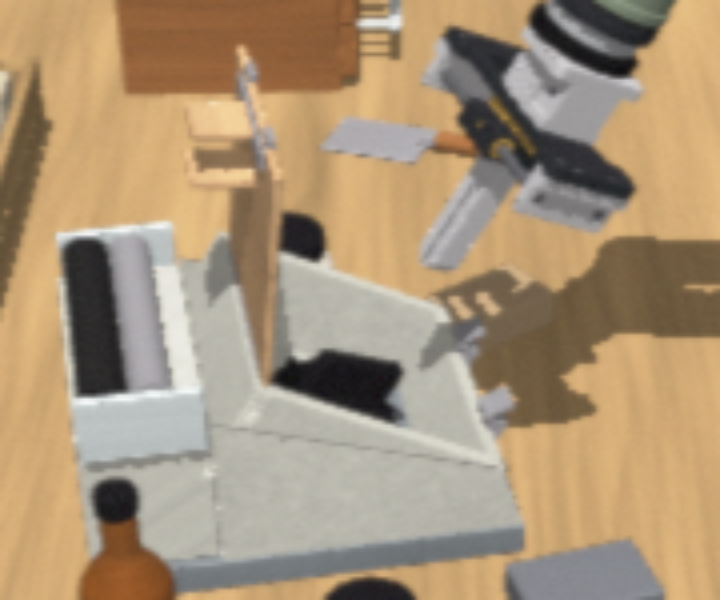

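```bash
python3 - <<'E'
from h import *
yy=70; T=tool2(.52,-1)
s=get_state(); ctrl.movel(np.array(s["eef_pos"])+[0,0,150],v=300)
ctrl.movep(W(H+[-110,yy,215])[0],T)
ctrl.movel(W(H+[40,yy,215])[0],v=300)
ctrl.movel(W(H+[35,yy,128])[0],v=200); st("behind")
for th in np.arange(1.9,.29,-.1):
    ph=min(.52,th); r=th-ph
    hit=ctrl.movel(W(cov(-132,yy,6+10*np.sin(r),th))[0],v=90,frame=tool2(ph,-1),max_force=15)
    if round(th*10)%4==1 or hit: st("%.1f %s"%(th,hit))
    if hit: break
c=capture("side"); cv2.imwrite("pics/p7.png",cv2.resize(c["frame"][150:310,220:400],None,fx=4,fy=3.75))
E
```

```text
behind t36.6 gap0.5 gf0.0 F(lab) [0.2 0.2 0.1] M [ 0.04 -0.02  0.01] p [628.5 121.  289.6]
1.7 False t37.8 gap0.7 gf0.0 F(lab) [ 0.5 -0.9 -0. ] M [-0.01 -0.02 -0.02] p [558.1 109.4 287.5]
1.3 False t39.0 gap0.6 gf0.0 F(lab) [ 0.3 -0.1 -0.6] M [ 0.01 -0.    0.  ] p [510.4 101.4 261.7]
0.9 False t40.3 gap0.8 gf0.0 F(lab) [ 0.4  0.1 -0. ] M [ 0.01 -0.01  0.01] p [476.4  95.8 217.2]
0.5 False t41.5 gap0.5 gf0.0 F(lab) [-0.   0.2 -0.6] M [0.03 0.05 0.02] p [463.8  93.7 162.9]
```

View pics/p7.png

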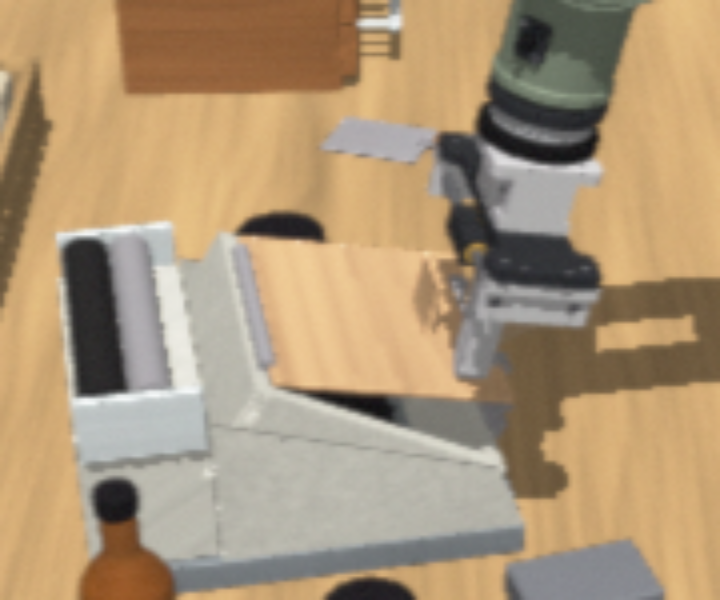

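The cover has followed down to about 0.3 rad, with the fingertip at (472,375) on it near the free edge. Now I press it home.

```bash
python3 - <<'E'
from h import *
yy=70
for th in (.2,.15,.1,.05,.02):
    print(ctrl.movel(W(cov(-132,yy,6,th))[0],v=60,frame=tool2(max(th,.1),-1),max_force=28)); st("%.2f"%th)
for z in(5,3,1,-1):
    hit=ctrl.movel(W(cov(-132,yy,z,0))[0],v=30,max_force=25); st("z%d %s"%(z,hit))
    F=Rz().T@np.array(get_state()["wrist_force"])
    if hit or F@N>25: break
c=capture("side"); cv2.imwrite("pics/p8a.png",c["frame"])
E
```

```text
False
0.20 t42.5 gap0.6 gf0.0 F(lab) [0.3 0.1 0. ] M [0.01 0.14 0.01] p [469.7  94.4 124.4]
False
0.15 t42.8 gap0.7 gf0.0 F(lab) [-0.6  0.5  0.1] M [ 0.04  0.13 -0.01] p [471.2  94.8 117.8]
False
0.10 t43.0 gap0.3 gf0.0 F(lab) [-0.5  0.9 -0.2] M [-0.01  0.13  0.01] p [473.   95.2 111.2]
False
0.05 t43.3 gap0.6 gf0.0 F(lab) [ 0.7  0.7 -0.9] M [-0.    0.23  0.04] p [476.7  95.6 105.8]
False
0.02 t43.5 gap0.9 gf0.0 F(lab) [ 0.3 -0.   0.7] M [ 0.01  0.2  -0.02] p [477.7  95.9 101.6]
z5 True t43.7 gap0.6 gf10.0 F(lab) [-11.2  -0.3  16.3] M [-0.13  0.89 -0.06] p [478.7  96.2  99.9]
```

```bash
python3 - <<'E'
from h import *
for z in(4,3,2,1,0):
    hit=ctrl.movel(W(cov(-132,70,z,0))[0],v=20,max_force=15); st("z%d %s"%(z,hit))
    F=Rz().T@np.array(get_state()["wrist_force"]); print(F@N)
    if hit or F@N>33: break
ctrl.movel(W(cov(-132,70,60,0))[0],v=150)
ctrl.movel(W(cov(-250,70,120,0))[0],v=250); st()
c=capture("side");d=capture("top")
cv2.imwrite("pics/p8.png",np.hstack([cv2.resize(c["frame"][200:310,265:365],(400,440),interpolation=cv2.INTER_CUBIC),cv2.resize(d["frame"][200:310,270:370],(400,440),interpolation=cv2.INTER_CUBIC)]))
E
```

```text
z4 False t44.0 gap0.4 gf19.9 F(lab) [-25.8   0.2  31.6] M [-0.11  2.   -0.06] p [479.   96.2  99.5]
40.30466761214615Traceback (most recent call last):
  File "<stdin>", line 7, in <module>
workcell.PlanningError: the arm cannot follow that straight line within its joint ranges
```

```bash
python3 - <<'E'
from h import *
p=np.array(get_state()["eef_pos"])
ctrl.movel(p+[0,0,120],v=200); 
ctrl.movep(p+[-20,-320,200],tool2(.52,-1)); st()
c=capture("side");d=capture("top")
cv2.imwrite("pics/p8.png",np.hstack([cv2.resize(c["frame"][200:310,265:365],(400,440),interpolation=cv2.INTER_CUBIC),cv2.resize(d["frame"][200:310,270:370],(400,440),interpolation=cv2.INTER_CUBIC)]))
E
```

```text
t46.6 gap0.2 gf0.0 F(lab) [-0.  -0.1 -0.6] M [-0.   -0.   -0.02] p [ 432.  -227.2  345. ]
```

View pics/p8.png

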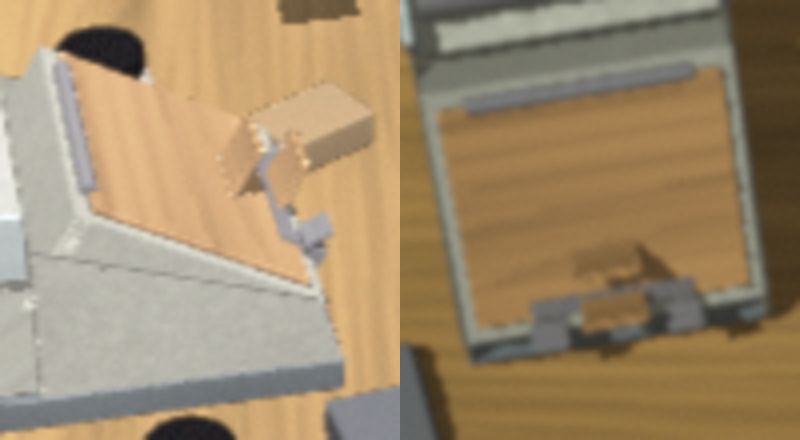

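The picture matches the start, with the cover flush and the tab out. A quick image difference against the first frames will confirm it.

```bash
python3 - <<'E'
from h import *
for n,(r0,r1,c0,c1) in(("side",(210,285,285,352)),("top",(215,290,275,362))):
    a=cv2.imread(f"pics/{n}0.png")[r0:r1,c0:c1].astype(np.float32).mean(2); b=capture(n)["frame"][r0:r1,c0:c1].astype(np.float32).mean(2)
    print(n,"mean",abs(a-b).mean(),"p99",np.percentile(abs(a-b),99),cv2.phaseCorrelate(a[35:],b[35:]))
E
```

```text
side mean 2.144743 p99 5.3333435 ((0.03241761828344636, 0.02946909694695421), 0.985597834818893)
top mean 2.533027 p99 5.0 ((-0.03790637381656836, -0.060580098025230456), 0.9866413715150621)
```

```bash
python3 -c "
from h import *
print(ctrl.job_done())"
```

```text
the job is handed in; nothing more can be done
None
```

The job is handed in: the tab was pinched in, the cover swung open to about 2.0 rad, the wheel wound until it came up firm at about 2.92 rad, and the cover pressed shut with its tab out; images of the cover match the starting ones, but the hand-in returned no verdict, and the last press briefly read about 40 N at the wrist through the fingertips.

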